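# Hang the parts caddy on the vehicle's drop-keeper peg

### The arm

A 6-joint arm with a two-finger parallel gripper is mounted at the origin on the work surface. World frame = base frame: x ahead of the robot, y to its left, z up, the work surface at z = 0. Lengths are in m, angles in rad, forces in N, time in s.
With the tool pointing down it reaches from about 0.35 to 0.725 m from the base axis. Payload 4.3 kg.
Tool frame: the origin (TCP) lies at the very end of the fingers, on their centre line; the grasp point (between the pads) lies 19 mm behind it (manip.pinch_z is the distance from the TCP to the grasp point, in m); z points along the fingers, y is the direction in which the jaws open and shut (so a half turn about z gives the same grasp; the last joint's range is limited). The gripper opens to 85 mm and grips with 20 to 120 N. Pads are 22 mm wide; open, the fingers measure 114 mm over their backs; the gripper's body (76 mm by 85 mm) begins 54 mm behind the grasp point. The pads swing forward as they close: fully open they stand 13 mm farther back than shut.
Start: joints at [-1.294, 0.377, 0.081, 1.274, 0, 1.46], TCP at [0.217, -0.533, 0.231] pointing down, gripper open.
Joint ranges: [-2.72, 2.72], [-0.84, 1.66], [-1.02, 1.22], [-1.77, 2.12], [-1.37, 1.28], [-3.14, 3.14]. Speed limits (rad/s): [2.57, 2.57, 3.14, 3.14, 3.14, 3.14].

### API

Orientations are given as a unit quaternion [w, x, y, z].
In Python, from plant import manip gives the robot as it stands.
- The arm moves only by the tool apply_moves, never from a script. Its argument "rows" is a list of rows, each an object of numbers: "tx", "ty", "tz": the shift along the world's x, y, z in mm; "rx", "ry", "rz": the turn, a rotation vector about the world's x, y, z in degrees; "jaw": the opening in per cent of the stroke, from 0 (shut) to 100 (fully open). A call has 1 to 20 rows; each row shifts and turns the pose as measured when the row begins; what a row does not reach is not made up. A row lasts 1/10 s, in which the tool goes at most 50 mm and 8.59 degrees, less where a joint would pass 70% of its speed; a pose out of reach is approached as far as the arm can. A call is refused whole if a number of a shift passes 50 or a number of a turn 8.59, either way. A call with a gripper value outside its range is refused whole. The fingers move at their own pace and stop on an object; "newtons" is the grip in N (left out, the last holds). Time passes only in rows, so rows that do not move let the fingers close. It gives the time, the measured TCP pose, the force and the opening at its end, in the units of the state.
- manip.get_obs(): the state, without advancing time (a new reading comes with each control period).
- manip.camera(name): name is "scene" or "top"; returns the picture (480x640x3 uint8, red, green, blue); there is no depth.
- manip.camera_params(name): a dict with "K" (3x3 intrinsics, pixels), "eye" and "attitude" of the camera in the world. Camera axes: x right, y down, z forward; pixel columns grow to the right and rows downward; lengths in m; the calibration is good to about 2 mm. A picture is of the moment at which its call begins. camera_params takes no time and is no camera call.
- manip.close_job(): hands the job in, once; it reports no verdict.
The state is a dict: "time_s": time; "q": joint angles; "joint_vel": joint speeds; "joint_efforts": joint torques, N m; "tool_pos": TCP position; "orientation": TCP orientation; "ft_force": force on the tool from outside, world axes, zero at the start; "moment": the same for the moment, N m; "grip_width": finger opening in m.
Only numpy, scipy, OpenCV 4.12 (cv2) and the standard library are available. Lean on these libraries where they do the work, as an engineer would, in place of code of your own. Each camera call takes 0.05 s, during which the arm holds its last target.

### The job

Hang the blue parts caddy on the steel peg on the front panel of the vehicle: slide its eye along the peg, lifting the yellow drop keeper with it, fully home until the keeper has fallen behind the eye. Then tug the caddy outward with about 12 N to prove that the keeper holds it, and leave it hanging there at rest. Never press or pull on the peg, its shoulder or the keeper with more than 20 N, and leave the other things on the bench alone.

Things in the scene. Friction and masses are not known exactly. Their poses are not given: they have to be found in the camera images.
- caddy: Open blue plastic box, 110 mm (x) by 150 mm (y) by 70 mm high, 4 mm walls, about 0.4 kg, with a fixed bail over it and a steel eye standing above its back (+x) wall. Origin: centre of its underside; z up. It starts upright on the bench.
- bail (a point): Middle of the caddy's carrying bar, at (0, 0, 152) mm in the caddy's frame. The bar runs along the caddy's y, is 12 mm thick (x), 24 mm high (z), and free for 130 mm between its two side straps (y = +-72 mm, 18 mm wide). Axes as the caddy's.
- eye (a point): Centre of the caddy's eye, at (52, 0, 92) mm in the caddy's frame; axes as the caddy's. Ring of 8 mm round steel bar standing in the caddy's y-z plane, 15 to 16 mm hole, 32 mm outside; its hole axis is the caddy's x. The peg enters it from the +x side. Hung, the caddy's axes are the vehicle's.
- vehicle: Cream guided vehicle, fixed on the bench, 620 mm long (x). Its front panel, 300 mm wide, 270 mm high, faces -x. Origin: on the bench under the middle of the panel; z up. A steel hook (back plate 85 mm wide) is bolted to the panel; 88 mm below its peg it has a rubber rest, 85 mm wide, 22 mm high, front face 36.5 mm out from the hook's back, that lets the hung caddy lean upright.
- mount (a point): Point on the panel where the hook's peg should start, 190 mm above the bench; axes as the vehicle's. The hook was fitted by hand through oversize holes over loose spacers: its peg's axis, true to the vehicle's x, lies up to 4 mm to either side (y) and 3 mm above or below (z) of this point, and the whole hook stands 0 to 11 mm out from the panel (-x). The error is not measured: feel or look for it.
- flap (a joint): Lift of the hook's yellow drop keeper, rad: 0 = down on its stop (locking), up to 0.9; falls by its own weight (0.1 kg). Hook, from its back plate along -x: 26 mm boss (its end is the shoulder) to 37 mm; keeper nose's flat inner face at 48 mm, 6 to 26 mm above the peg's axis, 50 mm wide, with a 45 degree ramp rising outward to 70 mm; 12 mm level round peg to 95 mm, its last 12 mm tapering to 3 mm.
- hinge (a point): Keeper's hinge as meant, a pin along y, 12 mm from the hook's back, 4 mm above the peg's axis (drawn for 0 mm spacers). An eye slid along the peg lifts the keeper to some 0.3 rad with about 3 N. It falls behind the eye only within 2 mm of home: eye centre 41 mm from the hook's back, bar on the shoulder. It then stands 3 mm in front of the eye and does not yield to a pull.
- wheel: Spare black rubber wheel lying flat, 72 mm across, 34 mm high; origin at its underside. Leave alone.
- tape: Roll of yellow tape lying flat, 90 mm across, 24 mm high; origin at its underside. Leave alone.
- screwdriver: Screwdriver with orange handle lying on the bench, about 200 mm long along its x; origin at its underside. Leave alone.
Not all that is in view belongs to the job. Of the things that look like the caddy, the largest one is meant.

How it is judged:
By the outcome, as a careful person would: the job done as asked, in the order asked, and still so for the second after the job is handed in, with the robot touching nothing.
It also fails if it takes over 72 s, if anything falls off the work surface, if the arm or the gripper's body presses on something with over 40 N, if the wrist force passes 120 N, or if a joint passes its speed limit or range.

## Working session

There is one attempt and no reset: what is moved stays moved. The work goes in short steps, Python scripts to look and compute and a tool call to move; the robot and the scene stay as the last step left them, time stands still between calls to the robot, and variables do not carry over. Pictures are saved under pics/ and viewed, and the job is handed in when it is done.

Besides the shell and the picture viewer there is one more tool, called after "Emit:" as a command line: name --argument value ..., lists and objects as JSON in quotes. apply_moves: Moves the arm, as the interface text tells. Its arguments: {"type":"object","properties":{"rows":{"type":"array","items":{"type":"object","properties":{"tx":{"type":"number"},"ty":{"type":"number"},"tz":{"type":"number"},"rx":{"type":"number"},"ry":{"type":"number"},"rz":{"type":"number"},"jaw":{"type":"number"}}}},"newtons":{"type":"number"}},"required":["rows"]}

```bash
ls; mkdir -p pics; python3 - <<'E'
from plant import manip
import cv2
for n in("scene","top"):
    im=manip.camera(n); cv2.imwrite(f"pics/{n}0.png",im[:,:,::-1]); print(n,manip.camera_params(n))
print(manip.get_obs())
E
```

```text
pics
scene {'K': array([[445.72946077,   0.        , 315.19720226],
       [  0.        , 445.72946077, 242.29330369],
       [  0.        ,   0.        ,   1.        ]]), 'eye': array([ 1.01378541, -0.26413319,  0.79306173]), 'attitude': array([-0.29565476,  0.78589923,  0.51071411, -0.18472074])}
top {'K': array([[591.03333193,   0.        , 316.29619575],
       [  0.        , 591.03333193, 236.32192038],
       [  0.        ,   0.        ,   1.        ]]), 'eye': array([ 0.37880903, -0.02107836,  1.2762151 ]), 'attitude': array([-0.03900014,  0.71075991, -0.70134994,  0.037518  ])}
{'time_s': 0.1, 'q': array([-1.29428797e+00,  3.77992440e-01,  7.97615309e-02,  1.27442810e+00,
        2.77774171e-06,  1.46050415e+00]), 'joint_vel': array([ 3.98544343e-04, -3.88554229e-05,  3.36893718e-03,  6.45759101e-04,
        2.16012136e-03, -1.08289093e-03]), 'joint_efforts': array([ 1.17419037e-03, -4.64695001e+01,  2.70581889e+01,  1.19852467e-02,
       -1.03356274e-04,  7.05339829e-06]), 'tool_pos': array([ 0.21675126, -0.53193367,  0.23045373]), 'orientation': array([-9.28240587e-04,  9.81355964e-01,  1.92196786e-01, -7.59287264e-05]), 'ft_force': array([-0.24310372, -0.23514356, -0.20522072]), 'moment': array([ 0.00625342, -0.05366883, -0.01146959]), 'grip_width': 0.08560840338859595}
```

View pics/scene0.png

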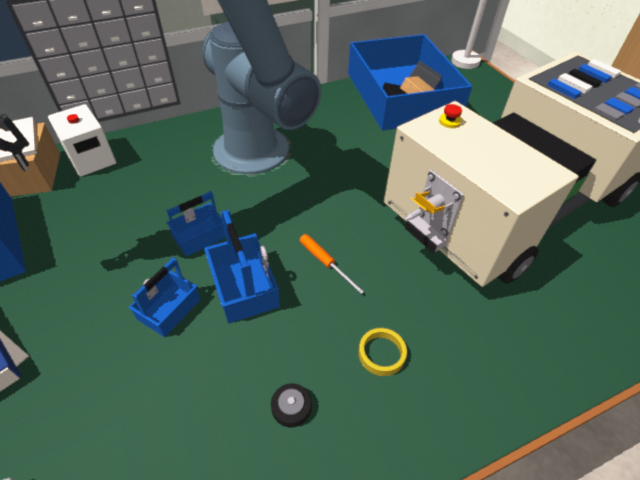

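View pics/top0.png

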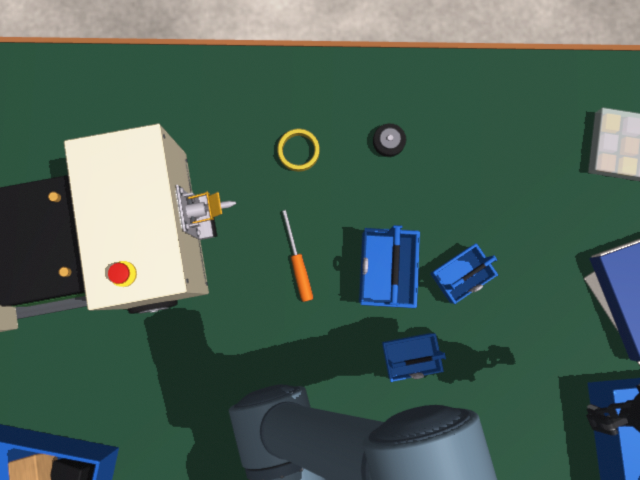

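The scene picture shows the robot, the cream vehicle with its hook at about (430,205), and three blue caddy-like boxes. In the top view they are at A (390,267), B (465,273) and C (413,357). A is the largest and has a 150:110 outline, so it fits the description. I'll confirm this in an enlarged crop.

```bash
cat > h.py <<'E'
import numpy as np, cv2
from scipy.spatial.transform import Rotation as R
from plant import manip
P={n:manip.camera_params(n) for n in("scene","top")}
def Rm(n): return R.from_quat(P[n]["attitude"],scalar_first=True).as_matrix()
def ray(n,u,v): 
    d=Rm(n)@np.linalg.inv(P[n]["K"])@np.array([u,v,1.]); return P[n]["eye"],d/np.linalg.norm(d)
def onz(n,u,v,z):
    e,d=ray(n,u,v); return e+d*(z-e[2])/d[2]
def proj(n,X):
    p=P[n]["K"]@(Rm(n).T@(np.asarray(X,float)-P[n]["eye"])); return p[:2]/p[2]
def tri(us,ut):
    A=np.zeros((3,3));b=np.zeros(3)
    for n,u in(("scene",us),("top",ut)):
        e,d=ray(n,*u);M=np.eye(3)-np.outer(d,d);A+=M;b+=M@e
    X=np.linalg.solve(A,b);return X,proj("scene",X)-us,proj("top",X)-ut
def crop(src,dst,x0,y0,x1,y1,k):
    im=cv2.imread(src)[y0:y1,x0:x1];cv2.imwrite(dst,cv2.resize(im,None,fx=k,fy=k,interpolation=cv2.INTER_CUBIC))
def grab(n,path):
    im=manip.camera(n);cv2.imwrite(path,im[:,:,::-1]);return im
E
python3 - <<'E'
from h import *
crop("pics/top0.png","pics/c1.png",350,210,510,330,5)
crop("pics/scene0.png","pics/c2.png",120,180,300,330,4)
crop("pics/top0.png","pics/c3.png",150,110,250,320,2)
crop("pics/top0.png","pics/c4.png",160,170,250,245,8)
crop("pics/scene0.png","pics/c5.png",380,150,500,270,5)
for p in [(390,267),(465,273),(413,357),(165,125),(205,293)]: print(p,onz("top",*p,0.07))
E
```

```text
(390, 267) [ 0.44890989 -0.16892684  0.07      ]
(465, 273) [ 0.43871185 -0.3217681   0.07      ]
(413, 357) [ 0.26875648 -0.21508284  0.07      ]
(165, 125) [0.74043601 0.30265318 0.07      ]
(205, 293) [0.39104583 0.20694142 0.07      ]
```

View pics/c1.png

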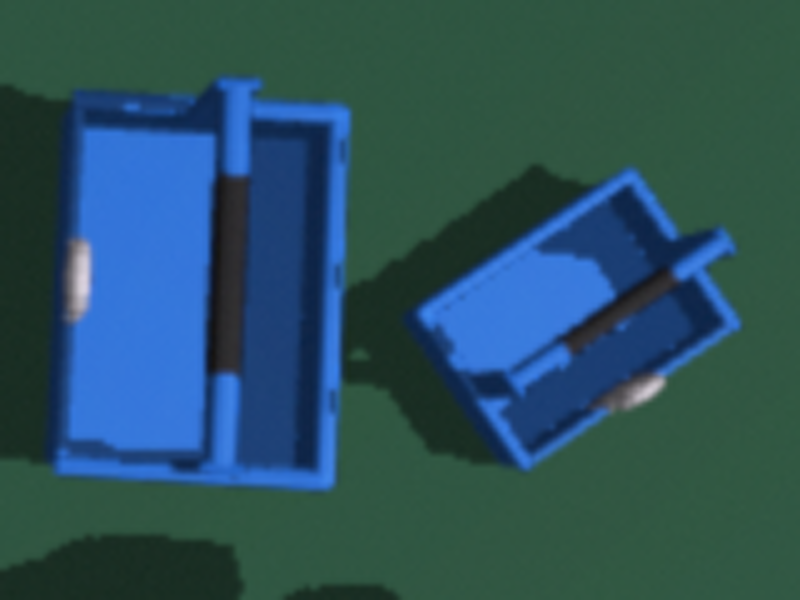

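View pics/c2.png

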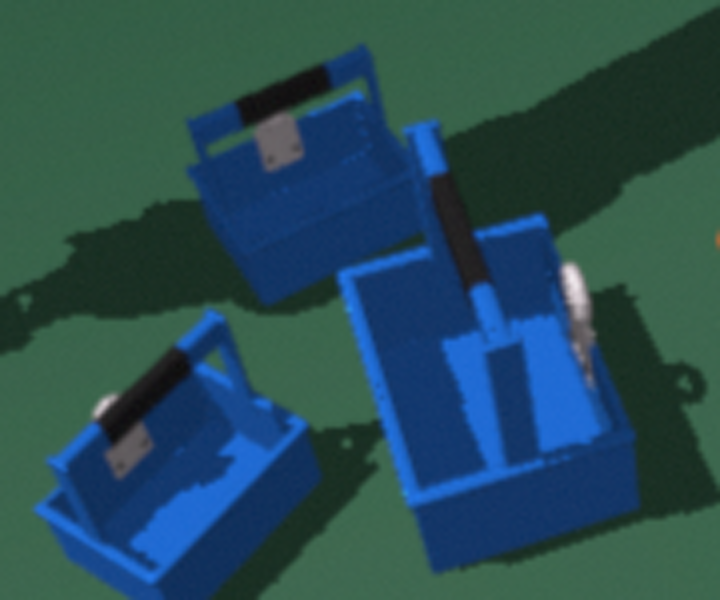

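View pics/c4.png

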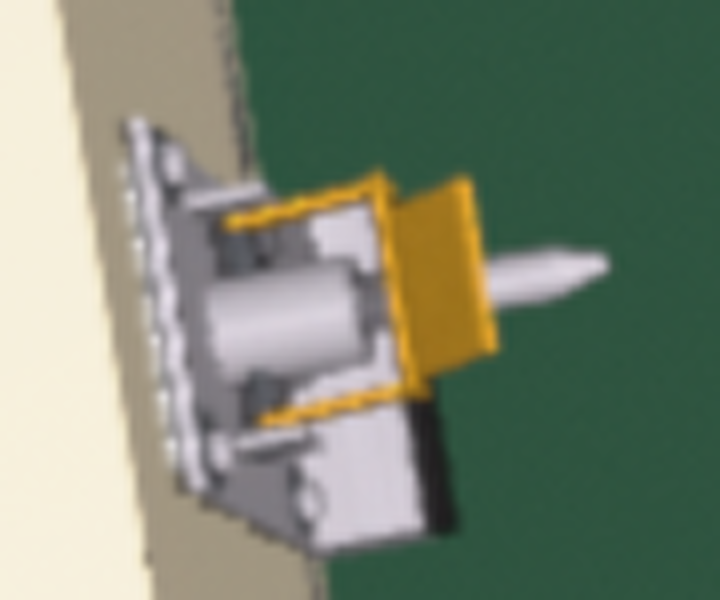

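View pics/c5.png

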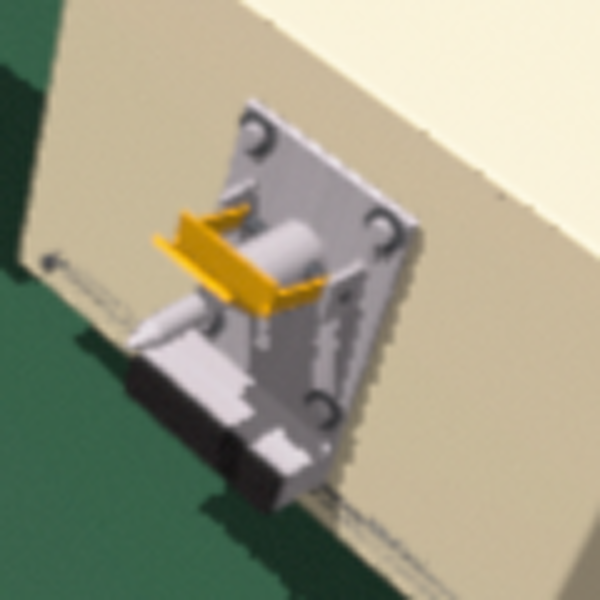

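Caddy A, top view (390,267), is clearly the largest. Its eye is on its left side, at about (365,266), which is towards the vehicle. Now I'll measure the caddy and the hook.

```bash
python3 - <<'E'
from h import *
def s(c,x0,y0,k): return ((c[0]+.5)/k-.5+x0,(c[1]+.5)/k-.5+y0)
T=lambda c:s(c,350,210,5)
# caddy rim outer corners z=.07
for c in [(77,92),(349,106),(331,488),(56,472)]:
    print("rim",T(c),(onz("top",*T(c),.07)*1e3).round(1))
print("bar ends z.164",[(onz("top",*T(c),.164)*1e3).round(1) for c in[(236,80),(219,468),(232,177),(225,373)]])
tip=tri(s((130,343),380,150,5),s((608,264),160,170,8));print("tip",tip)
A=[("keeper outer L low",(152,237),(467,178)),("keeper outer R",(232,305),(495,350)),("keeper inner top far",(183,213),(381,172)),("keeper inner top near",(270,285),(420,398)),("plate top far",(250,100),(130,118)),("plate top near",(418,217),(186,490)),("rest near top front",(268,478),(437,533))]
for n,a,b in A:
    X,e1,e2=tri(s(a,380,150,5),s(b,160,170,8));print(n,(X*1e3).round(1),e1.round(1),e2.round(1))
im=cv2.imread("pics/top0.png");cv2.imwrite("pics/c6.png",cv2.resize(im[110:330,50:250],None,fx=2.7,fy=2.7))
im=cv2.imread("pics/scene0.png");cv2.imwrite("pics/c7.png",cv2.resize(im[80:290,370:590],None,fx=2.7,fy=2.7))
E
```

```text
rim (365.0, 228.0) [ 528.4 -117.6   70. ]
rim (419.4, 230.8) [ 524.1 -229.3   70. ]
rim (415.8, 307.2) [ 368.1 -221.2   70. ]
rim (360.8, 304.0) [ 373.1 -109.7   70. ]
bar ends z.164 [array([ 522.2, -170.3,  164. ]), array([ 375.8, -163.8,  164. ]), array([ 485.2, -168.7,  164. ]), array([ 411.3, -166. ,  164. ])]
tip (array([0.55783194, 0.13316996, 0.19344092]), array([-0.38295241,  0.02519467]), array([-0.32856256, -0.19699405]))
keeper outer L low [561.  145.4 247.8] [ 7.1 -0.8] [6.2 3.6]
keeper outer R [545.9 171.5 186.3] [-7.6  0.3] [-6.4 -4.3]
keeper inner top far [559.8 161.1 253.1] [ 8.5 -1. ] [7.5 4.4]
keeper inner top near [537.1 192.3 180.8] [-9.2  0.4] [-7.8 -5.3]
plate top far [556.8 195.7 294.7] [15.7 -2.6] [14.   8.3]
plate top near [523.1 256.3 181.1] [-15.7   0.4] [-13.   -9.9]
rest near top front [526.5 220.8  41. ] [-13.   -0.1] [-11.   -7.7]
```

View pics/c6.png

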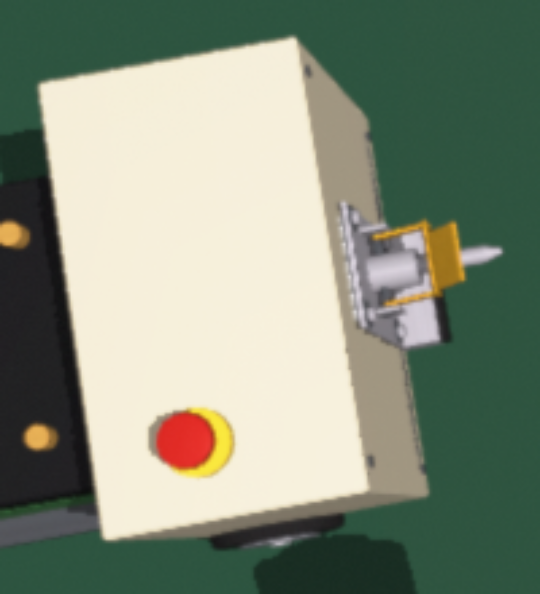

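View pics/c7.png

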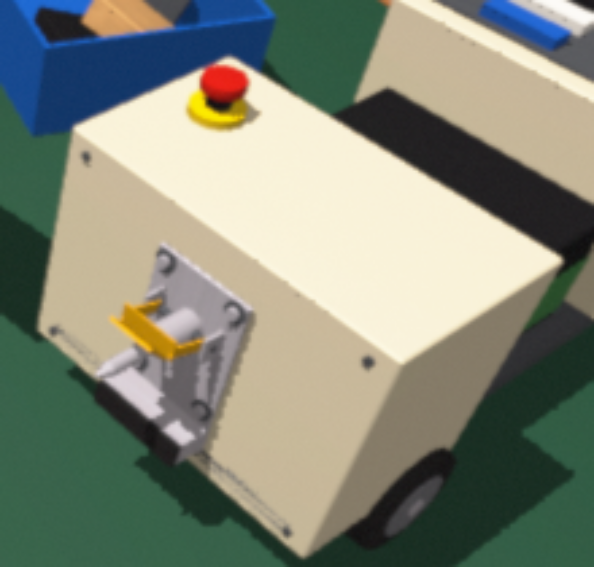

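The correspondences were swapped: the right side of the scene view is the top of the top view. I'll redo the triangulation.

```bash
python3 - <<'E'
from h import *
def s(c,x0,y0,k): return ((c[0]+.5)/k-.5+x0,(c[1]+.5)/k-.5+y0)
A=[("tip",(130,343),(608,264)),("keeper outer nearcam",(232,305),(467,178)),("keeper outer far",(152,237),(495,350)),("inner top nearcam",(270,285),(381,172)),("inner top far",(183,213),(420,398)),("plate top near",(418,217),(130,118)),("plate top far",(250,100),(186,490)),("rest far top front",(133,372),(437,533)),("rest front near top?",(268,478),(437,533))]
D={}
for n,a,b in A:
    X,e1,e2=tri(s(a,380,150,5),s(b,160,170,8));D[n]=X;print(n,(X*1e3).round(1),e1.round(1),e2.round(1))
V=[("paneltop near",(401,364),(297,38)),("paneltop far",(76,127),(368,493)),("panelbot near",(304,557),(368,122)),("panelbot far",(39,330),(428,496)),("reartop near",(561,262),(39,85))]
for n,a,b in V:
    X,e1,e2=tri(s(a,370,80,2.7),s(b,50,110,2.7));D[n]=X;print(n,(X*1e3).round(1),e1.round(1),e2.round(1))
for a,b in[("paneltop near","paneltop far"),("panelbot near","panelbot far"),("plate top near","plate top far"),("inner top nearcam","inner top far"),("keeper outer nearcam","keeper outer far")]:
    d=D[a]-D[b];print(a,np.linalg.norm(d)*1e3,"yaw of veh x:",np.degrees(np.arctan2(-d[0],d[1]))%180, "mid",(D[a]+D[b])*500)
E
```

```text
tip [557.8 133.2 193.4] [-0.4  0. ] [-0.3 -0.2]
keeper outer nearcam [573.5 162.6 216.1] [-0.4  0. ] [-0.4 -0.2]
keeper outer far [533.3 154.  218.7] [-0.  0.] [-0. -0.]
inner top nearcam [573.2 180.3 219.3] [ 0.4 -0. ] [0.3 0.2]
inner top far [523.5 172.6 215.4] [-0.9  0.1] [-0.8 -0.5]
plate top near [581.2 233.2 240.3] [ 0. -0.] [0. 0.]
plate top far [498.1 217.8 236.5] [ 0.4 -0. ] [0.4 0.2]
rest far top front [504.  186.4 102.3] [-0.  0.] [-0. -0.]
rest front near top? [526.5 220.8  41. ] [-13.   -0.1] [-11.   -7.7]
paneltop near [683.  258.8 269.3] [-0.2  0. ] [-0.2 -0.1]
paneltop far [390.6 203.  269.3] [-0.8  0.1] [-0.8 -0.4]
panelbot near [680.7 260.3  61.4] [-1.3  0. ] [-1.  -0.7]
panelbot far [390.8 202.9  60.7] [-0.4  0. ] [-0.4 -0.2]
reartop near [649.8 424.7 267.7] [ 0.1 -0. ] [0. 0.]
paneltop near 297.75502801623514 yaw of veh x: 100.81651039868298 mid [536.78384788 230.89713193 269.30819789]
panelbot near 295.54960301623265 yaw of veh x: 101.21295148312956 mid [535.77752657 231.59687296  61.08325951]
plate top near 84.62050914269568 yaw of veh x: 100.49393957970702 mid [539.61403869 225.46951971 238.41938087]
inner top nearcam 50.53277331089999 yaw of veh x: 98.81806588053354 mid [548.35041853 176.4790436  217.37878593]
keeper outer nearcam 41.198641683650465 yaw of veh x: 102.15514466265822 mid [553.40247927 158.2838093  217.41155022]
```

Measurements (mm):

| Item | Value |
|---|---|
| Vehicle yaw | about 101.0° |
| Panel centre | (536.3, 231.2) |
| Peg tip | (557.8, 133.2, 193.4), about 5 mm hook stand-off, −2.4 mm in y, about +3 mm in z |
| Caddy yaw | about 87.3° |
| Bail | (448.6, −168.5) |

The caddy therefore needs a +13.7° turn. First I move above the bail.

Emit:
apply_moves --rows '[{"tx":16.5,"ty":26,"rz":-1.8,"jaw":100},{"tx":16.5,"ty":26,"rz":-1.8},{"tx":16.5,"ty":26,"rz":-1.8},{"tx":16.5,"ty":26,"rz":-1.8},{"tx":16.5,"ty":26,"rz":-1.8},{"tx":16.5,"ty":26,"rz":-1.8},{"tx":16.5,"ty":26,"rz":-1.8},{"tx":16.5,"ty":26,"rz":-1.8},{"tx":16.5,"ty":26,"rz":-1.8},{"tx":16.5,"ty":26,"rz":-1.8},{"tx":16.5,"ty":26,"rz":-1.8},{"tx":16.5,"ty":26,"rz":-1.8},{"tx":16.5,"ty":26,"rz":-1.8},{"tx":16.5,"ty":26,"rz":-1.8},{"tx":0}]'

```text
schema error: expected keys tx, ty, tz, rx, ry, rz, jaw
```

```bash
cat >> h.py <<'E'
def st():
    o=manip.get_obs();r=R.from_quat(o["orientation"],scalar_first=True).as_matrix()
    print("t",round(o["time_s"],2),"pos",(o["tool_pos"]*1e3).round(1),"toolY deg",np.degrees(np.arctan2(r[1,1],r[0,1])).round(2),"z",r[:,2].round(3),"F",o["ft_force"].round(2),"M",o["moment"].round(3),"w",round(o["grip_width"]*1e3,1))
E
python3 -c "
from h import *
st()
grab('top','pics/t1.png');crop('pics/t1.png','pics/t1c.png',340,200,440,320,5)"
```

```text
t 0.1 pos [ 216.8 -531.9  230.5] toolY deg -67.84 z [-0.001  0.002 -1.   ] F [-0.24 -0.24 -0.21] M [ 0.006 -0.054 -0.011] w 85.6
```

View pics/t1c.png

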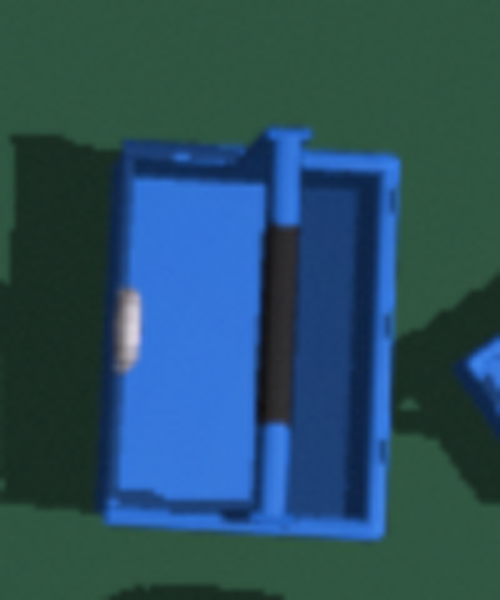

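The call was refused because every row needs all seven keys. The picture is unchanged: the caddy is still at (390,267).

Emit:
apply_moves --rows '[{"tx":23.2,"ty":36.4,"tz":0,"rx":0,"ry":0,"rz":-2.5,"jaw":100},{"tx":23.2,"ty":36.4,"tz":0,"rx":0,"ry":0,"rz":-2.5,"jaw":100},{"tx":23.2,"ty":36.4,"tz":0,"rx":0,"ry":0,"rz":-2.5,"jaw":100},{"tx":23.2,"ty":36.4,"tz":0,"rx":0,"ry":0,"rz":-2.5,"jaw":100},{"tx":23.2,"ty":36.4,"tz":0,"rx":0,"ry":0,"rz":-2.5,"jaw":100},{"tx":23.2,"ty":36.4,"tz":0,"rx":0,"ry":0,"rz":-2.5,"jaw":100},{"tx":23.2,"ty":36.4,"tz":0,"rx":0,"ry":0,"rz":-2.5,"jaw":100},{"tx":23.2,"ty":36.4,"tz":0,"rx":0,"ry":0,"rz":-2.5,"jaw":100},{"tx":23.2,"ty":36.4,"tz":0,"rx":0,"ry":0,"rz":-2.5,"jaw":100},{"tx":23.2,"ty":36.4,"tz":0,"rx":0,"ry":0,"rz":-2.5,"jaw":100},{"tx":0,"ty":0,"tz":0,"rx":0,"ry":0,"rz":0,"jaw":100}]'

```text
time_s: 1.25
tool_pos: [0.4524, -0.1531, 0.2266]
orientation: [-0.003, 0.999, -0.037, -0.001]
ft_force: [-1.3, -0.2, -0.2]
grip_width: 0.0855
```

```bash
python3 -c "
from h import *
st()"
```

```text
t 1.25 pos [ 452.4 -153.1  226.6] toolY deg -94.2 z [-0.001  0.006 -1.   ] F [-1.34 -0.23 -0.25] M [-0.056  0.046  0.051] w 85.5
```

Emit:
apply_moves --rows '[{"tx":-3,"ty":-14,"tz":0,"rx":0,"ry":0,"rz":1.5,"jaw":100},{"tx":0,"ty":0,"tz":0,"rx":0,"ry":0,"rz":0,"jaw":100},{"tx":0,"ty":0,"tz":0,"rx":0,"ry":0,"rz":0,"jaw":100}]'

```text
time_s: 1.55
tool_pos: [0.449, -0.1658, 0.2259]
orientation: [-0.003, 1.0, -0.021, -0.002]
ft_force: [-0.6, 0.3, 0.3]
grip_width: 0.0854
```

```bash
python3 -c "
from h import *
st()"
```

```text
t 1.55 pos [ 449.  -165.8  225.9] toolY deg -92.43 z [-0.003  0.006 -1.   ] F [-0.55  0.33  0.31] M [-0.049 -0.025  0.004] w 85.4
```

Emit:
apply_moves --rows '[{"tx":0,"ty":-2,"tz":-16,"rx":0,"ry":0,"rz":0,"jaw":100},{"tx":0,"ty":0,"tz":-20,"rx":0,"ry":0,"rz":0,"jaw":100},{"tx":0,"ty":0,"tz":-20,"rx":0,"ry":0,"rz":0,"jaw":100},{"tx":0,"ty":0,"tz":-16,"rx":0,"ry":0,"rz":0,"jaw":100},{"tx":0,"ty":0,"tz":-10,"rx":0,"ry":0,"rz":0,"jaw":100},{"tx":0,"ty":0,"tz":-4,"rx":0,"ry":0,"rz":0,"jaw":100},{"tx":0,"ty":0,"tz":0,"rx":0,"ry":0,"rz":0,"jaw":100},{"tx":0,"ty":0,"tz":0,"rx":0,"ry":0,"rz":0,"jaw":100}]'

```text
time_s: 2.35
tool_pos: [0.4475, -0.1706, 0.1382]
orientation: [-0.003, 1.0, -0.026, -0.001]
ft_force: [0.8, -0.7, 0.7]
grip_width: 0.0856
```

```bash
python3 -c "
from h import *
st()
grab('scene','pics/s2.png');crop('pics/s2.png','pics/s2c.png',170,150,320,330,3)"
```

```text
t 2.35 pos [ 447.5 -170.6  138.2] toolY deg -92.99 z [-0.001  0.006 -1.   ] F [ 0.76 -0.74  0.7 ] M [-0.022 -0.003  0.006] w 85.6
```

View pics/s2c.png

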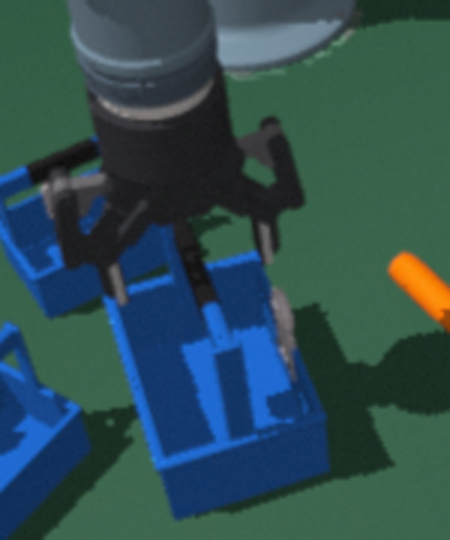

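The open fingers straddle the bar. I'll centre on it, lower 4 mm more and close.

Emit:
apply_moves --newtons 90 --rows '[{"tx":1,"ty":2,"tz":-5,"rx":0,"ry":0,"rz":0,"jaw":100},{"tx":0,"ty":0,"tz":0,"rx":0,"ry":0,"rz":0,"jaw":40},{"tx":0,"ty":0,"tz":0,"rx":0,"ry":0,"rz":0,"jaw":0},{"tx":0,"ty":0,"tz":0,"rx":0,"ry":0,"rz":0,"jaw":0},{"tx":0,"ty":0,"tz":0,"rx":0,"ry":0,"rz":0,"jaw":0},{"tx":0,"ty":0,"tz":0,"rx":0,"ry":0,"rz":0,"jaw":0},{"tx":0,"ty":0,"tz":0,"rx":0,"ry":0,"rz":0,"jaw":0},{"tx":0,"ty":0,"tz":0,"rx":0,"ry":0,"rz":0,"jaw":0},{"tx":0,"ty":0,"tz":0,"rx":0,"ry":0,"rz":0,"jaw":0},{"tx":0,"ty":0,"tz":0,"rx":0,"ry":0,"rz":0,"jaw":0}]'

```text
time_s: 3.4
tool_pos: [0.4506, -0.1689, 0.1351]
orientation: [-0.002, 1.0, -0.026, 0.002]
ft_force: [0.2, 0.7, -0.0]
grip_width: 0.0094
```

```bash
python3 -c "
from h import *
st()"
```

```text
t 3.4 pos [ 450.6 -168.9  135.1] toolY deg -92.95 z [ 0.003  0.004 -1.   ] F [ 0.19  0.69 -0.03] M [ 0.044 -0.039  0.01 ] w 9.4
```

Emit:
apply_moves --rows '[{"tx":0,"ty":0,"tz":5,"rx":0,"ry":0,"rz":0,"jaw":0},{"tx":0,"ty":0,"tz":15,"rx":0,"ry":0,"rz":0,"jaw":0},{"tx":0,"ty":0,"tz":20,"rx":0,"ry":0,"rz":0,"jaw":0},{"tx":0,"ty":0,"tz":20,"rx":0,"ry":0,"rz":0,"jaw":0},{"tx":0,"ty":0,"tz":20,"rx":0,"ry":0,"rz":0,"jaw":0},{"tx":0,"ty":0,"tz":15,"rx":0,"ry":0,"rz":0,"jaw":0},{"tx":0,"ty":0,"tz":5,"rx":0,"ry":0,"rz":0,"jaw":0},{"tx":0,"ty":0,"tz":0,"rx":0,"ry":0,"rz":0,"jaw":0},{"tx":0,"ty":0,"tz":0,"rx":0,"ry":0,"rz":0,"jaw":0}]'

```text
time_s: 4.3
tool_pos: [0.4427, -0.1659, 0.232]
orientation: [-0.006, 1.0, -0.026, -0.008]
ft_force: [-0.6, 0.2, -5.6]
grip_width: 0.0095
```

```bash
python3 -c "
from h import *
st()
grab('scene','pics/s3.png');crop('pics/s3.png','pics/s3c.png',150,100,340,330,2.6)"
```

```text
t 4.3 pos [ 442.7 -165.9  232. ] toolY deg -93.04 z [-0.015  0.012 -1.   ] F [-0.65  0.22 -5.6 ] M [-0.041 -0.032 -0.002] w 9.5
```

View pics/s3c.png

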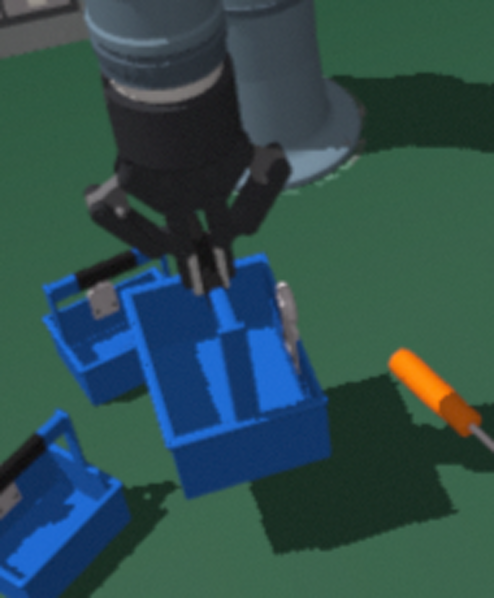

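The caddy is lifted, with about 5.6 N on the wrist. I carry it to the pre-insert pose in front of the peg and turn it +13.8°.

Emit:
apply_moves --rows '[{"tx":8,"ty":12,"tz":0.5,"rx":0,"ry":-0.3,"rz":1,"jaw":0},{"tx":12,"ty":20,"tz":0.5,"rx":0,"ry":-0.3,"rz":1.4,"jaw":0},{"tx":12,"ty":20,"tz":0.5,"rx":-0.2,"ry":-0.2,"rz":1.4,"jaw":0},{"tx":12,"ty":20,"tz":0.5,"rx":-0.2,"ry":-0.2,"rz":1.4,"jaw":0},{"tx":12,"ty":20,"tz":0.5,"rx":0,"ry":0,"rz":1.4,"jaw":0},{"tx":12,"ty":20,"tz":0.5,"rx":0,"ry":0,"rz":1.4,"jaw":0},{"tx":12,"ty":20,"tz":0.5,"rx":0,"ry":0,"rz":1.4,"jaw":0},{"tx":12,"ty":20,"tz":0.5,"rx":0,"ry":0,"rz":1.4,"jaw":0},{"tx":12,"ty":20,"tz":0.5,"rx":0,"ry":0,"rz":1.4,"jaw":0},{"tx":10,"ty":15,"tz":0.5,"rx":0,"ry":0,"rz":1,"jaw":0},{"tx":5,"ty":8,"tz":0,"rx":0,"ry":0,"rz":0.5,"jaw":0},{"tx":0,"ty":0,"tz":0,"rx":0,"ry":0,"rz":0,"jaw":0},{"tx":0,"ty":0,"tz":0,"rx":0,"ry":0,"rz":0,"jaw":0}]'

```text
time_s: 5.65
tool_pos: [0.5609, 0.0477, 0.2251]
orientation: [-0.007, 0.995, 0.102, -0.008]
ft_force: [-0.0, -0.3, -4.9]
grip_width: 0.0095
```

```bash
python3 -c "
from h import *
st()"
```

```text
t 5.65 pos [560.9  47.7 225.1] toolY deg -78.28 z [-0.017  0.012 -1.   ] F [-0.04 -0.28 -4.94] M [-0.028 -0.04   0.006] w 9.5
```

Emit:
apply_moves --rows '[{"tx":5,"ty":2,"tz":6,"rx":-0.2,"ry":-0.6,"rz":-0.5,"jaw":0},{"tx":5,"ty":2,"tz":6,"rx":-0.2,"ry":-0.6,"rz":-0.5,"jaw":0},{"tx":0,"ty":0,"tz":0,"rx":0,"ry":0,"rz":0,"jaw":0},{"tx":0,"ty":0,"tz":0,"rx":0,"ry":0,"rz":0,"jaw":0}]'

```text
time_s: 6.05
tool_pos: [0.5707, 0.0499, 0.2384]
orientation: [-0.002, 0.996, 0.091, 0.003]
ft_force: [-0.2, 0.1, -5.1]
grip_width: 0.0091
```

```bash
python3 -c "
from h import *
st()"
```

```text
t 6.05 pos [570.7  49.9 238.4] toolY deg -79.57 z [ 0.005  0.004 -1.   ] F [-0.23  0.09 -5.09] M [ 0.013  0.045 -0.005] w 9.1
```

Emit:
apply_moves --rows '[{"tx":0,"ty":0,"tz":0,"rx":0,"ry":0,"rz":0,"jaw":0},{"tx":0,"ty":0,"tz":0,"rx":0,"ry":0,"rz":0,"jaw":0},{"tx":0,"ty":0,"tz":0,"rx":0,"ry":0,"rz":0,"jaw":0}]'

```text
time_s: 6.35
tool_pos: [0.5705, 0.0492, 0.2387]
orientation: [-0.002, 0.996, 0.09, 0.003]
ft_force: [0.4, 0.4, -4.7]
grip_width: 0.0096
```

```bash
python3 -c "
from h import *
st()"
```

```text
t 6.35 pos [570.5  49.2 238.7] toolY deg -79.63 z [ 0.005  0.004 -1.   ] F [ 0.36  0.37 -4.68] M [-0.055 -0.009 -0.013] w 9.6
```

```bash
python3 - <<'E'
from h import *
grab('top','pics/t4.png');grab('scene','pics/s4.png')
crop('pics/t4.png','pics/t4c.png',190,165,300,245,7)
crop('pics/s4.png','pics/s4c.png',340,160,460,260,6)
E
```

```text
(no output)
```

View pics/t4c.png

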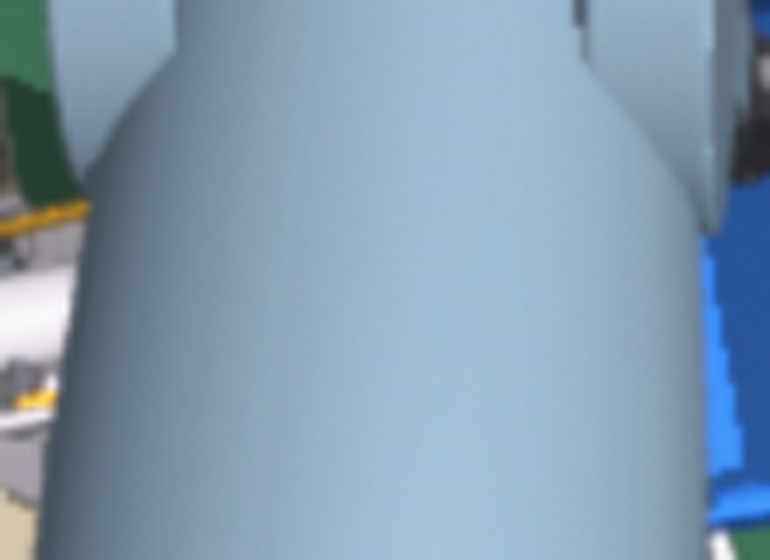

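View pics/s4c.png

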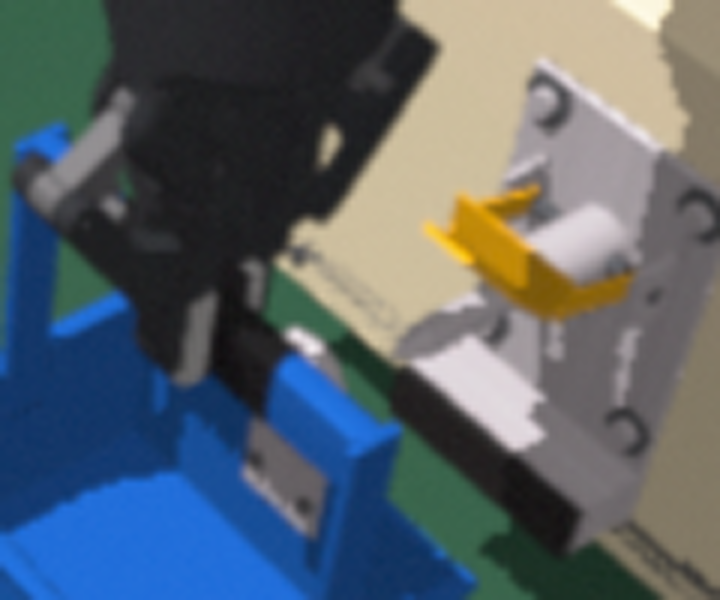

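The top view is blocked by the arm. The scene view shows the caddy's eye at crop (315,350), partly behind the bail, with the peg tip at about (405,345). I'll predict the caddy pose from the grasp and check it in the scene view.

```bash
cat >> h.py <<'E'
def pose(o=None):
    o=o or manip.get_obs();return o["tool_pos"]*1e3,R.from_quat(o["orientation"],scalar_first=True)
# grasp-time TCP pose and caddy pose -> caddy in tool
_pt=np.array([450.6,-168.9,135.1]);_Rt=R.from_matrix(np.column_stack([[0,0,0]]*3)+np.eye(3)) 
def mk(toolY,zx,zy):
    z=np.array([zx,zy,-1.]);z/=np.linalg.norm(z);y=np.array([np.cos(np.radians(toolY)),np.sin(np.radians(toolY)),0]);y-=z*(y@z);y/=np.linalg.norm(y)
    return R.from_matrix(np.column_stack([np.cross(y,z),y,z]))
_Rt=mk(-92.95,.003,.004)
_Rc=R.from_euler("z",87.3,degrees=True); _pc=np.array([448.5,-168.9,0.])
rel_R=_Rt.inv()*_Rc; rel_p=_Rt.inv().apply(_pc-_pt)
def caddy(o=None):
    p,r=pose(o);return p+r.apply(rel_p), r*rel_R
VX=np.array([np.cos(np.radians(101)),np.sin(np.radians(101)),0]);VY=np.array([-VX[1],VX[0],0])
PM=np.array([536.3,231.2,190.])
def veh(X): d=np.asarray(X)-PM;return np.array([d@VX,d@VY,d[2]])
E
python3 - <<'E'
from h import *
p,r=caddy()
eye=p+r.apply([52,0,92]);print("eye",eye.round(1),"veh",veh(eye).round(1),"tip veh",veh([557.8,133.2,193.4]).round(1),"yaw",r.as_euler("ZYX",degrees=True).round(2))
im=cv2.imread("pics/s4.png");k=6;x0,y0=330,160
im=cv2.resize(im[y0:y0+100,x0:x0+130],None,fx=k,fy=k,interpolation=cv2.INTER_CUBIC)
def px(c): u=proj("scene",(p+r.apply(c))/1e3);return tuple(int(round((a-b+.5)*k-.5)) for a,b in zip(u,(x0,y0)))
for c in[(55,-75,70),(55,75,70),(51,-75,70),(0,-75,164),(0,75,164)]: cv2.drawMarker(im,px(c),(0,0,255),0,12,1)
for rad in(7.75,16):
    for xx in((52,)):
        t=np.linspace(0,2*np.pi,40);cv2.polylines(im,[np.array([px((xx,rad*np.cos(a),92+rad*np.sin(a))) for a in t])],False,(0,255,255),1)
cv2.imwrite("pics/o4.png",im)
E
```

```text
eye [559.   99.8 195.5] veh [-133.3    2.7    5.5] tip veh [-100.3   -2.4    3.4] yaw [ 1.0063e+02  7.0000e-02 -1.8000e-01]
```

View pics/o4.png

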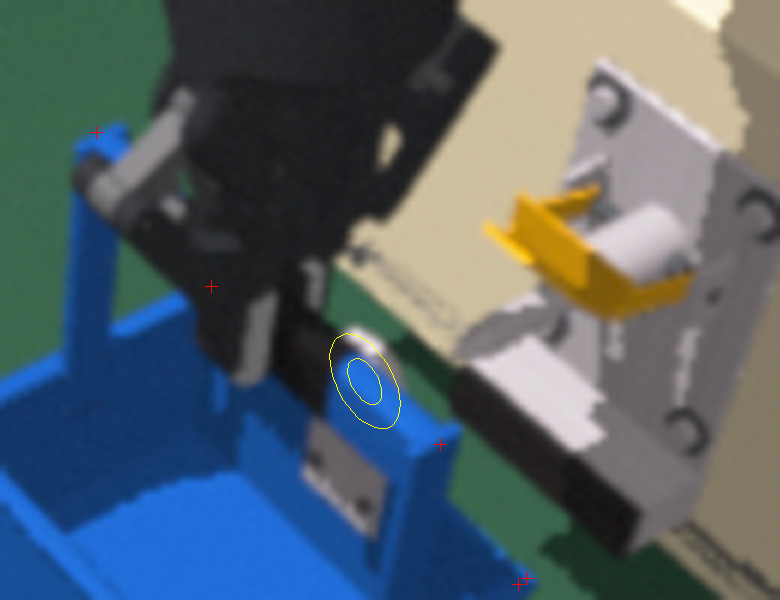

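The prediction matches the picture to about 1 to 1.5 px. The eye relative to the peg is about +5 mm in vehicle y and about +2.5 mm in z. I'll correct that and approach to just short of the tip.

Emit:
apply_moves --rows '[{"tx":2.5,"ty":0.5,"tz":-1.2,"rx":0,"ry":0,"rz":0.2,"jaw":0},{"tx":2.5,"ty":0.5,"tz":-1.2,"rx":0,"ry":0,"rz":0.2,"jaw":0},{"tx":-1,"ty":5,"tz":0,"rx":0,"ry":0,"rz":0,"jaw":0},{"tx":-1,"ty":5,"tz":0,"rx":0,"ry":0,"rz":0,"jaw":0},{"tx":-1,"ty":5,"tz":0,"rx":0,"ry":0,"rz":0,"jaw":0},{"tx":-1,"ty":5,"tz":0,"rx":0,"ry":0,"rz":0,"jaw":0},{"tx":0,"ty":0,"tz":0,"rx":0,"ry":0,"rz":0,"jaw":0},{"tx":0,"ty":0,"tz":0,"rx":0,"ry":0,"rz":0,"jaw":0}]'

```text
time_s: 7.25
tool_pos: [0.5712, 0.073, 0.2355]
orientation: [-0.002, 0.995, 0.095, 0.002]
ft_force: [-0.0, 0.2, -4.0]
grip_width: 0.0097
```

```bash
cat > look.py <<'E'
from h import *
import sys
st();p,r=caddy()
eye=p+r.apply([52,0,92]);print("eye veh",veh(eye).round(1),"rot",r.as_euler("ZYX",degrees=True).round(2))
if len(sys.argv)>1:
    n=sys.argv[1];grab('scene',f'pics/{n}.png');crop(f'pics/{n}.png',f'pics/{n}c.png',350,150,480,260,6)
E
python3 look.py s5
```

```text
t 7.25 pos [571.2  73.  235.5] toolY deg -79.12 z [ 0.004  0.004 -1.   ] F [-0.04  0.19 -4.03] M [-0.047  0.017  0.011] w 9.7
eye veh [-110.1   -2.     2.4] rot [ 1.0113e+02  3.0000e-02 -1.2000e-01]
```

View pics/s5c.png

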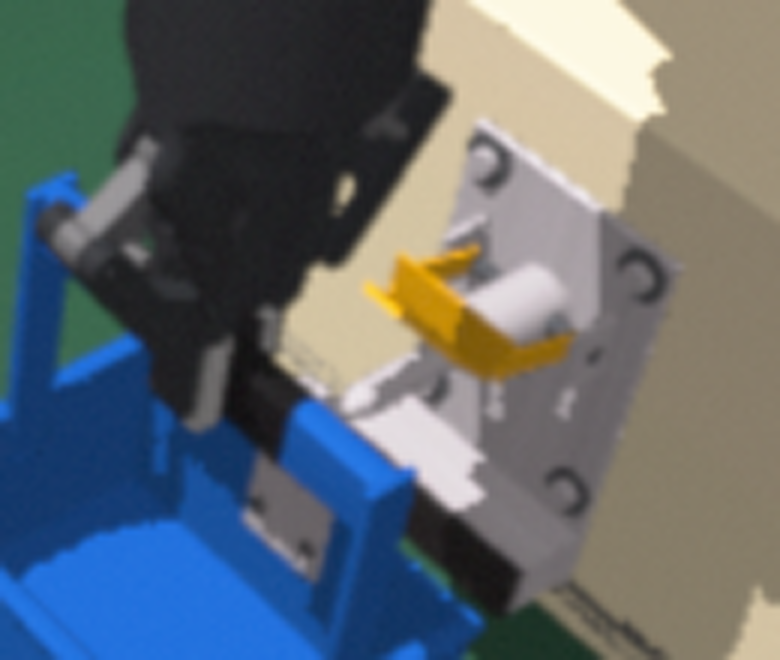

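The eye is now about 6 mm in front of the peg tip, crop (350,405), and aligned. I'll enter slowly.

Emit:
apply_moves --rows '[{"tx":-0.4,"ty":2,"tz":0.1,"rx":0,"ry":0,"rz":0,"jaw":0},{"tx":-0.4,"ty":2,"tz":0.1,"rx":0,"ry":0,"rz":0,"jaw":0},{"tx":-0.4,"ty":2,"tz":0.1,"rx":0,"ry":0,"rz":0,"jaw":0},{"tx":-0.4,"ty":2,"tz":0.1,"rx":0,"ry":0,"rz":0,"jaw":0},{"tx":-0.4,"ty":2,"tz":0.1,"rx":0,"ry":0,"rz":0,"jaw":0}]'

```text
time_s: 7.8
tool_pos: [0.5692, 0.083, 0.2362]
orientation: [-0.002, 0.996, 0.094, 0.002]
ft_force: [0.7, -0.4, -3.9]
grip_width: 0.0098
```

```bash
python3 look.py
```

```text
t 7.8 pos [569.2  83.  236.2] toolY deg -79.2 z [ 0.004  0.004 -1.   ] F [ 0.74 -0.35 -3.89] M [-0.009  0.028 -0.01 ] w 9.8
eye veh [-99.8  -2.    3.1] rot [ 1.0105e+02  3.0000e-02 -1.3000e-01]
```

Emit:
apply_moves --rows '[{"tx":-0.4,"ty":2,"tz":0,"rx":0,"ry":0,"rz":0,"jaw":0},{"tx":-0.4,"ty":2,"tz":0,"rx":0,"ry":0,"rz":0,"jaw":0},{"tx":-0.4,"ty":2,"tz":0,"rx":0,"ry":0,"rz":0,"jaw":0}]'

```text
time_s: 8.1
tool_pos: [0.5679, 0.0896, 0.2363]
orientation: [-0.002, 0.996, 0.094, 0.002]
ft_force: [0.1, 0.6, -4.0]
grip_width: 0.0096
```

```bash
python3 look.py s6
```

```text
t 8.1 pos [567.9  89.6 236.3] toolY deg -79.2 z [ 0.004  0.005 -1.   ] F [ 0.12  0.57 -3.98] M [-0.026 -0.01  -0.009] w 9.6
eye veh [-93.1  -2.    3.1] rot [ 1.0105e+02  3.0000e-02 -1.4000e-01]
```

View pics/s6c.png

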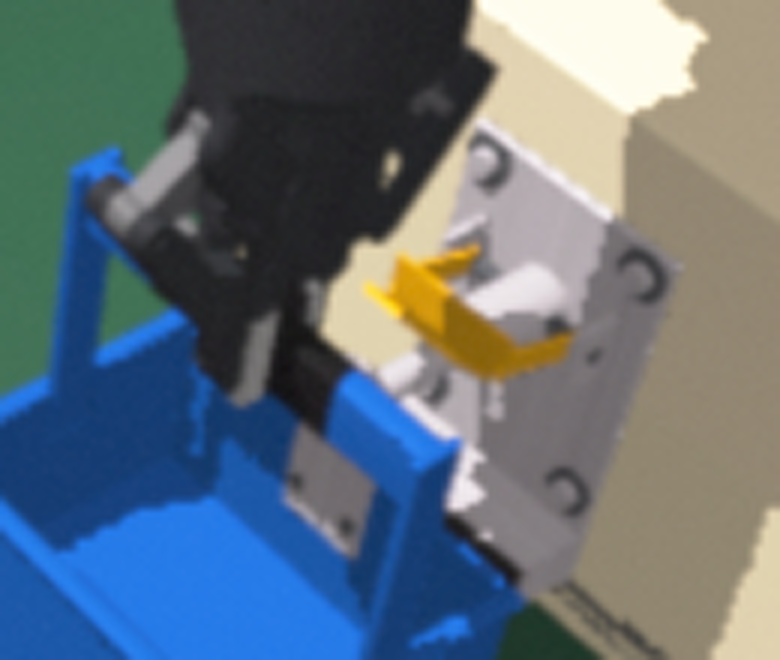

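There's no contact force and the tip is inside the ring. I'll continue past the taper.

Emit:
apply_moves --rows '[{"tx":-0.4,"ty":2,"tz":0,"rx":0,"ry":0,"rz":0,"jaw":0},{"tx":-0.4,"ty":2,"tz":0,"rx":0,"ry":0,"rz":0,"jaw":0},{"tx":-0.4,"ty":2,"tz":0,"rx":0,"ry":0,"rz":0,"jaw":0}]'

```text
time_s: 8.45
tool_pos: [0.5667, 0.0947, 0.2357]
orientation: [-0.0, 0.996, 0.094, 0.002]
ft_force: [0.8, -1.3, -6.5]
grip_width: 0.0097
```

```bash
python3 look.py
```

```text
t 8.45 pos [566.7  94.7 235.7] toolY deg -79.23 z [ 0.004  0.001 -1.   ] F [ 0.77 -1.28 -6.5 ] M [-0.425 -0.261 -0.016] w 9.7
eye veh [-88.   -1.7   2.4] rot [ 1.0102e+02  2.3000e-01 -8.0000e-02]
```

Emit:
apply_moves --rows '[{"tx":-0.4,"ty":2,"tz":0,"rx":0,"ry":0,"rz":0,"jaw":0},{"tx":-0.4,"ty":2,"tz":0,"rx":0,"ry":0,"rz":0,"jaw":0}]'

```text
time_s: 8.65
tool_pos: [0.5658, 0.0992, 0.2354]
orientation: [-0.001, 0.996, 0.094, 0.002]
ft_force: [0.4, -1.3, -5.3]
grip_width: 0.0098
```

```bash
python3 look.py
```

```text
t 8.65 pos [565.8  99.2 235.4] toolY deg -79.24 z [ 0.004  0.002 -1.   ] F [ 0.44 -1.32 -5.33] M [-0.161 -0.153 -0.044] w 9.8
eye veh [-83.4  -1.7   2.1] rot [ 1.0101e+02  1.9000e-01 -6.0000e-02]
```

Emit:
apply_moves --rows '[{"tx":0.1,"ty":1,"tz":-0.7,"rx":0,"ry":0,"rz":0,"jaw":0},{"tx":-0.2,"ty":2,"tz":0,"rx":0,"ry":0,"rz":0,"jaw":0},{"tx":-0.4,"ty":2,"tz":0,"rx":0,"ry":0,"rz":0,"jaw":0}]'

```text
time_s: 8.95
tool_pos: [0.5651, 0.1058, 0.2351]
orientation: [-0.002, 0.996, 0.094, 0.002]
ft_force: [0.3, -0.2, -4.3]
grip_width: 0.0097
```

```bash
python3 look.py
```

```text
t 8.95 pos [565.1 105.8 235.1] toolY deg -79.2 z [ 0.004  0.004 -1.   ] F [ 0.29 -0.18 -4.29] M [-0.017  0.019  0.055] w 9.7
eye veh [-76.8  -2.3   1.9] rot [ 1.0105e+02  5.0000e-02 -1.0000e-01]
```

Emit:
apply_moves --rows '[{"tx":-0.4,"ty":2,"tz":0,"rx":0,"ry":0,"rz":0,"jaw":0},{"tx":-0.4,"ty":2,"tz":0,"rx":0,"ry":0,"rz":0,"jaw":0},{"tx":-0.4,"ty":2,"tz":0,"rx":0,"ry":0,"rz":0,"jaw":0},{"tx":-0.4,"ty":2,"tz":0,"rx":0,"ry":0,"rz":0,"jaw":0}]'

```text
time_s: 9.35
tool_pos: [0.5633, 0.1142, 0.2352]
orientation: [-0.001, 0.996, 0.094, 0.002]
ft_force: [1.2, -2.0, -4.4]
grip_width: 0.0097
```

```bash
python3 look.py
```

```text
t 9.35 pos [563.3 114.2 235.2] toolY deg -79.2 z [ 0.004  0.003 -1.   ] F [ 1.18 -1.95 -4.39] M [-0.412 -0.05   0.03 ] w 9.7
eye veh [-68.2  -2.1   2. ] rot [ 1.0105e+02  1.1000e-01 -9.0000e-02]
```

Emit:
apply_moves --rows '[{"tx":-0.4,"ty":2,"tz":0,"rx":0,"ry":0,"rz":0,"jaw":0},{"tx":-0.4,"ty":2,"tz":0,"rx":0,"ry":0,"rz":0,"jaw":0},{"tx":-0.4,"ty":2,"tz":0,"rx":0,"ry":0,"rz":0,"jaw":0}]'

```text
time_s: 9.65
tool_pos: [0.5623, 0.1195, 0.2353]
orientation: [-0.0, 0.996, 0.094, 0.002]
ft_force: [0.3, -2.2, -5.0]
grip_width: 0.0098
```

```bash
python3 look.py s7
```

```text
t 9.65 pos [562.3 119.5 235.3] toolY deg -79.24 z [ 0.005  0.    -1.   ] F [ 0.27 -2.18 -5.02] M [-0.547 -0.068  0.013] w 9.8
eye veh [-62.9  -2.2   2. ] rot [ 1.0101e+02  2.6000e-01 -1.0000e-01]
```

View pics/s7c.png

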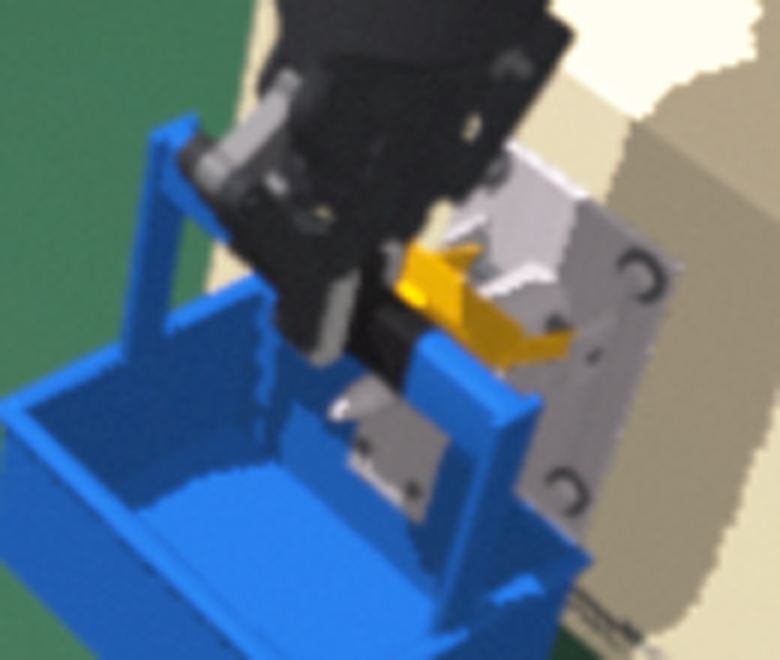

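The peg tip now shows through the eye at crop (340,405), and the keeper is starting to load at about 2 N. I'll continue.

Emit:
apply_moves --rows '[{"tx":-0.4,"ty":2,"tz":0,"rx":0,"ry":0,"rz":0,"jaw":0},{"tx":-0.4,"ty":2,"tz":0,"rx":0,"ry":0,"rz":0,"jaw":0},{"tx":-0.4,"ty":2,"tz":0,"rx":0,"ry":0,"rz":0,"jaw":0}]'

```text
time_s: 10.0
tool_pos: [0.5612, 0.1257, 0.2354]
orientation: [0.0, 0.996, 0.094, 0.002]
ft_force: [-0.1, -1.2, -4.7]
grip_width: 0.0095
```

```bash
python3 look.py
```

```text
t 10.0 pos [561.2 125.7 235.4] toolY deg -79.26 z [ 0.005 -0.    -1.   ] F [-0.1  -1.16 -4.68] M [-0.31  -0.077  0.029] w 9.5
eye veh [-56.6  -2.3   2. ] rot [100.99   0.3   -0.11]
```

Emit:
apply_moves --rows '[{"tx":-0.4,"ty":2,"tz":0,"rx":0,"ry":0,"rz":0,"jaw":0},{"tx":-0.4,"ty":2,"tz":0,"rx":0,"ry":0,"rz":0,"jaw":0}]'

```text
time_s: 10.2
tool_pos: [0.5599, 0.1311, 0.2351]
orientation: [-0.001, 0.996, 0.094, 0.002]
ft_force: [-0.4, 0.5, -5.3]
grip_width: 0.0097
```

```bash
python3 look.py s8
```

```text
t 10.2 pos [559.9 131.1 235.1] toolY deg -79.23 z [ 0.004  0.002 -1.   ] F [-0.37  0.48 -5.26] M [-0.041 -0.024 -0.012] w 9.7
eye veh [-50.9  -2.    1.9] rot [ 1.0102e+02  1.4000e-01 -8.0000e-02]
```

View pics/s8c.png

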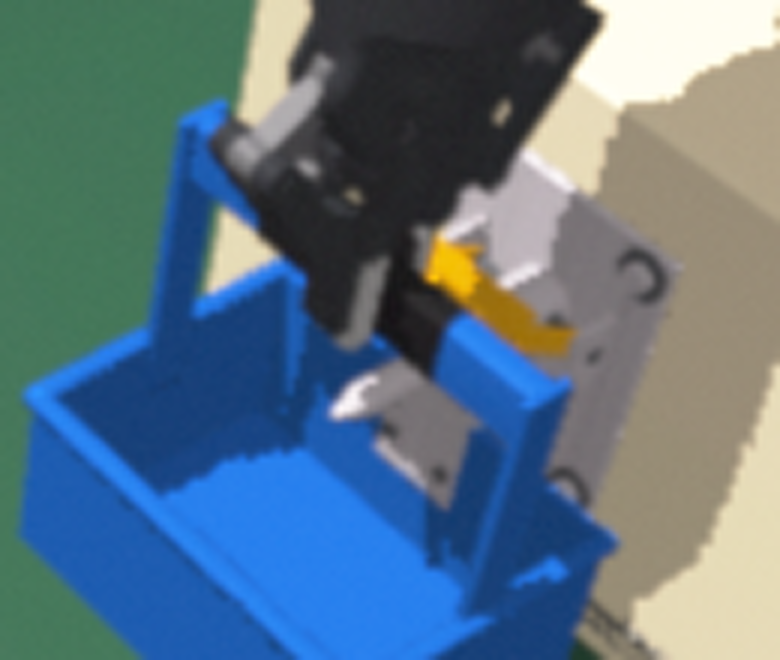

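Emit:
apply_moves --rows '[{"tx":-0.3,"ty":1.5,"tz":0,"rx":0,"ry":0,"rz":0,"jaw":0},{"tx":-0.2,"ty":1,"tz":0,"rx":0,"ry":0,"rz":0,"jaw":0}]'

```text
time_s: 10.45
tool_pos: [0.559, 0.1352, 0.235]
orientation: [-0.002, 0.996, 0.094, 0.002]
ft_force: [0.3, 0.1, -5.4]
grip_width: 0.0097
```

```bash
python3 look.py
```

```text
t 10.45 pos [559.  135.2 235. ] toolY deg -79.17 z [ 0.003  0.004 -1.   ] F [ 0.33  0.09 -5.42] M [-0.074  0.019 -0.008] w 9.7
eye veh [-46.7  -1.8   1.9] rot [ 1.0108e+02  2.0000e-02 -7.0000e-02]
```

Emit:
apply_moves --rows '[{"tx":-0.2,"ty":1,"tz":0,"rx":0,"ry":0,"rz":0,"jaw":0},{"tx":-0.2,"ty":1,"tz":0,"rx":0,"ry":0,"rz":0,"jaw":0}]'

```text
time_s: 10.65
tool_pos: [0.5589, 0.1357, 0.2354]
orientation: [-0.0, 0.996, 0.094, 0.002]
ft_force: [0.4, -3.0, -4.9]
grip_width: 0.0099
```

```bash
python3 look.py s9
```

```text
t 10.65 pos [558.9 135.7 235.4] toolY deg -79.19 z [ 0.004  0.    -1.   ] F [ 0.4  -2.96 -4.85] M [-1.003 -0.042  0.036] w 9.9
eye veh [-46.3  -1.9   2.1] rot [ 1.0106e+02  2.6000e-01 -9.0000e-02]
```

View pics/s9c.png

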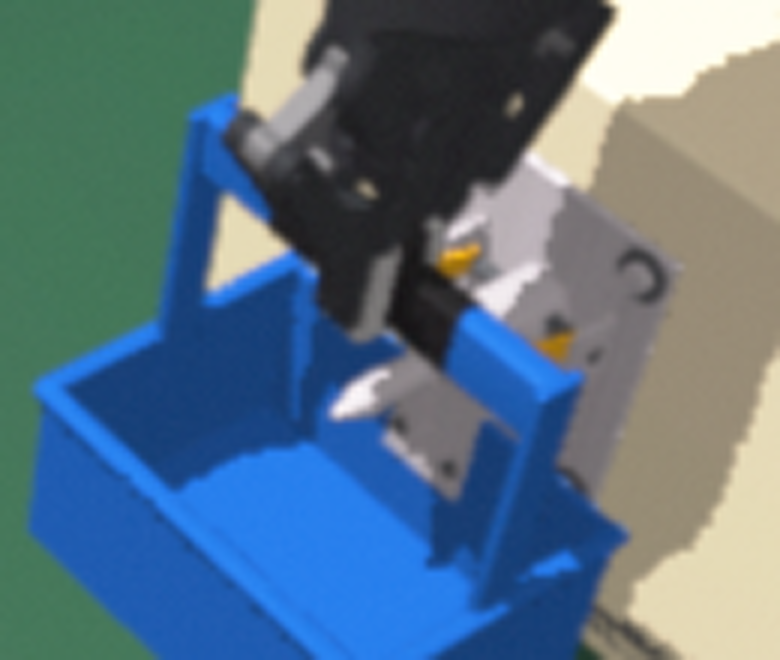

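The force rose to 3 N at eye −46.3 mm, exactly the predicted home. The yellow nose has dropped behind the eye and only the keeper's arms show, at (460,260) and (555,345). I'll press a little more to be sure it's home, then start the tug in small increments.

Emit:
apply_moves --rows '[{"tx":-0.3,"ty":1.5,"tz":0,"rx":0,"ry":0,"rz":0,"jaw":0},{"tx":-0.3,"ty":1.5,"tz":0,"rx":0,"ry":0,"rz":0,"jaw":0}]'

```text
time_s: 10.9
tool_pos: [0.5588, 0.1361, 0.2358]
orientation: [0.003, 0.996, 0.093, 0.003]
ft_force: [1.4, -5.9, -3.5]
grip_width: 0.0094
```

```bash
python3 look.py
```

```text
t 10.9 pos [558.8 136.1 235.8] toolY deg -79.28 z [ 0.006 -0.006 -1.   ] F [ 1.35 -5.93 -3.48] M [-1.443 -0.075  0.045] w 9.4
eye veh [-46.2  -1.9   2.2] rot [ 1.0097e+02  6.1000e-01 -1.0000e-01]
```

Emit:
apply_moves --rows '[{"tx":0.3,"ty":-1.5,"tz":0,"rx":0,"ry":0,"rz":0,"jaw":0},{"tx":0.3,"ty":-1.5,"tz":0,"rx":0,"ry":0,"rz":0,"jaw":0},{"tx":0.3,"ty":-1.5,"tz":0,"rx":0,"ry":0,"rz":0,"jaw":0}]'

```text
time_s: 11.2
tool_pos: [0.5592, 0.1336, 0.2353]
orientation: [0.0, 0.996, 0.094, 0.002]
ft_force: [-0.4, 0.3, -4.8]
grip_width: 0.0094
```

```bash
python3 look.py
```

```text
t 11.2 pos [559.2 133.6 235.3] toolY deg -79.24 z [ 0.004  0.    -1.   ] F [-0.45  0.33 -4.84] M [ 0.096 -0.04  -0.003] w 9.4
eye veh [-48.5  -1.8   2. ] rot [ 1.0101e+02  2.7000e-01 -7.0000e-02]
```

Emit:
apply_moves --rows '[{"tx":0.3,"ty":-1.5,"tz":0,"rx":0,"ry":0,"rz":0,"jaw":0},{"tx":0.4,"ty":-2,"tz":0,"rx":0,"ry":0,"rz":0,"jaw":0}]'

```text
time_s: 11.4
tool_pos: [0.5595, 0.132, 0.235]
orientation: [-0.003, 0.996, 0.094, 0.002]
ft_force: [-0.6, 7.2, -7.9]
grip_width: 0.0093
```

```bash
python3 look.py
```

```text
t 11.4 pos [559.5 132.  235. ] toolY deg -79.18 z [ 0.003  0.005 -1.   ] F [-0.62  7.18 -7.93] M [ 1.509  0.132 -0.075] w 9.3
eye veh [-49.8  -1.8   1.9] rot [ 1.0107e+02 -3.0000e-02 -7.0000e-02]
```

The keeper holds at 7 N, with the eye stopped 3.5 mm out from home. Now I raise the tug to about 12 N.

Emit:
apply_moves --rows '[{"tx":0.5,"ty":-2.5,"tz":0,"rx":0,"ry":0,"rz":0,"jaw":0}]'

```text
time_s: 11.5
tool_pos: [0.5596, 0.1318, 0.2347]
orientation: [-0.005, 0.995, 0.095, 0.001]
ft_force: [-0.1, 8.5, -6.4]
grip_width: 0.0094
```

```bash
python3 look.py
```

```text
t 11.5 pos [559.6 131.8 234.7] toolY deg -79.12 z [ 0.002  0.011 -1.   ] F [-0.11  8.54 -6.35] M [ 1.708  0.071 -0.066] w 9.4
eye veh [-49.9  -1.7   1.9] rot [ 1.0113e+02 -3.6000e-01 -7.0000e-02]
```

Emit:
apply_moves --rows '[{"tx":0.6,"ty":-3.2,"tz":0,"rx":0,"ry":0,"rz":0,"jaw":0}]'

```text
time_s: 11.6
tool_pos: [0.5597, 0.1315, 0.2343]
orientation: [-0.009, 0.995, 0.096, 0.001]
ft_force: [-0.3, 8.6, -7.6]
grip_width: 0.0094
```

```bash
python3 look.py
```

```text
t 11.6 pos [559.7 131.5 234.3] toolY deg -79.03 z [ 0.001  0.018 -1.   ] F [-0.34  8.56 -7.55] M [ 1.994  0.041 -0.08 ] w 9.4
eye veh [-49.8  -1.7   1.9] rot [ 1.0122e+02 -7.7000e-01 -7.0000e-02]
```

Emit:
apply_moves --rows '[{"tx":0.7,"ty":-3.5,"tz":0,"rx":0,"ry":0,"rz":0,"jaw":0}]'

```text
time_s: 11.7
tool_pos: [0.5598, 0.1313, 0.2339]
orientation: [-0.013, 0.995, 0.096, 0.001]
ft_force: [-1.1, 9.8, -7.8]
grip_width: 0.0093
```

```bash
python3 look.py
```

```text
t 11.7 pos [559.8 131.3 233.9] toolY deg -78.93 z [-0.001  0.026 -1.   ] F [-1.09  9.77 -7.82] M [ 2.068  0.055 -0.052] w 9.3
eye veh [-49.8  -1.7   1.9] rot [ 1.0132e+02 -1.2200e+00 -8.0000e-02]
```

Emit:
apply_moves --rows '[{"tx":0.8,"ty":-4,"tz":0,"rx":-0.5,"ry":-0.1,"rz":0,"jaw":0}]'

```text
time_s: 11.8
tool_pos: [0.56, 0.1311, 0.2336]
orientation: [-0.013, 0.995, 0.097, 0.001]
ft_force: [-1.2, 11.5, -4.7]
grip_width: 0.0098
```

```bash
python3 look.py
```

```text
t 11.8 pos [560.  131.1 233.6] toolY deg -78.83 z [-0.001  0.026 -1.   ] F [-1.17 11.49 -4.73] M [ 2.616  0.304 -0.08 ] w 9.8
eye veh [-50.   -1.7   1.6] rot [ 1.0142e+02 -1.2500e+00 -9.0000e-02]
```

11.5 N. I'll hold it at about 12 N for a few more rows.

Emit:
apply_moves --rows '[{"tx":0.8,"ty":-4,"tz":0.3,"rx":-0.5,"ry":-0.1,"rz":-0.1,"jaw":0},{"tx":0.8,"ty":-4,"tz":0.3,"rx":-0.5,"ry":-0.1,"rz":-0.1,"jaw":0}]'

```text
time_s: 12.0
tool_pos: [0.56, 0.1311, 0.2337]
orientation: [-0.014, 0.995, 0.098, 0.001]
ft_force: [-0.7, 10.1, -6.8]
grip_width: 0.0096
```

```bash
python3 look.py
```

```text
t 12.0 pos [560.  131.1 233.7] toolY deg -78.79 z [-0.001  0.027 -1.   ] F [-0.74 10.12 -6.84] M [ 2.368  0.155 -0.043] w 9.6
eye veh [-50.   -1.7   1.7] rot [101.46  -1.3   -0.11]
```

Emit:
apply_moves --rows '[{"tx":0.8,"ty":-4.1,"tz":0.3,"rx":-0.5,"ry":-0.1,"rz":-0.1,"jaw":0},{"tx":0.8,"ty":-4.1,"tz":0.3,"rx":-0.5,"ry":-0.1,"rz":-0.1,"jaw":0},{"tx":0.8,"ty":-4.1,"tz":0.3,"rx":-0.5,"ry":-0.1,"rz":-0.1,"jaw":0}]'

```text
time_s: 12.3
tool_pos: [0.56, 0.1311, 0.2336]
orientation: [-0.014, 0.995, 0.098, 0.001]
ft_force: [-1.3, 12.5, -5.9]
grip_width: 0.0096
```

```bash
python3 look.py s10
```

```text
t 12.3 pos [560.  131.1 233.6] toolY deg -78.71 z [-0.001  0.028 -1.   ] F [-1.26 12.53 -5.9 ] M [ 2.401  0.252 -0.062] w 9.6
eye veh [-49.9  -1.7   1.8] rot [101.54  -1.37  -0.14]
```

View pics/s10c.png

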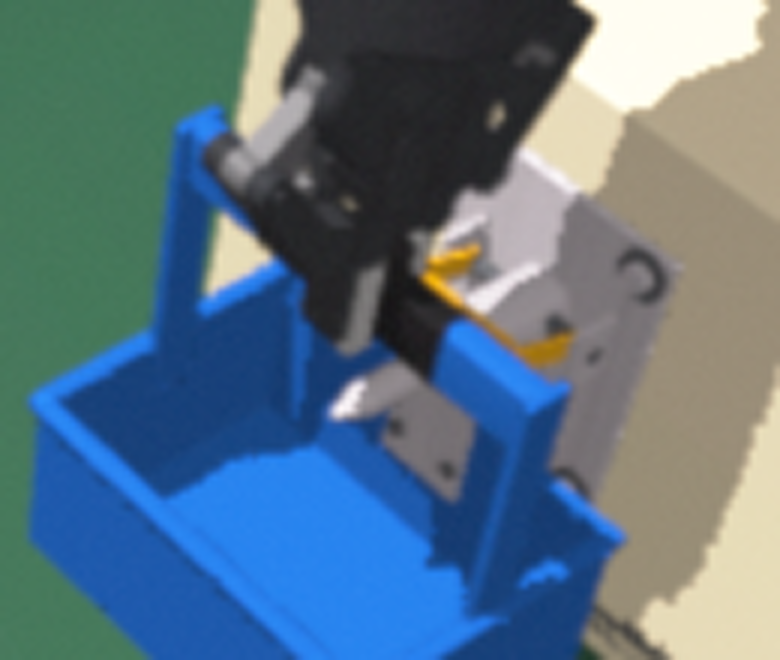

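The tug reached 12.5 N, and the keeper nose, crop (480,310), stays down in front of the eye. I'll relax, move back towards home and straighten the pitch.

Emit:
apply_moves --rows '[{"tx":-0.2,"ty":1,"tz":0,"rx":-0.8,"ry":-0.2,"rz":-0.4,"jaw":0},{"tx":-0.2,"ty":1,"tz":0,"rx":-0.8,"ry":0,"rz":-0.2,"jaw":0},{"tx":-0.2,"ty":1,"tz":0,"rx":0,"ry":0,"rz":0,"jaw":0},{"tx":0,"ty":0,"tz":0,"rx":0,"ry":0,"rz":0,"jaw":0}]'

```text
time_s: 12.75
tool_pos: [0.5596, 0.1345, 0.234]
orientation: [0.001, 0.996, 0.093, 0.002]
ft_force: [0.1, 0.0, -5.7]
grip_width: 0.0094
```

```bash
python3 look.py
```

```text
t 12.75 pos [559.6 134.5 234. ] toolY deg -79.28 z [ 0.004 -0.002 -1.   ] F [ 0.14  0.05 -5.71] M [ 0.034 -0.057  0.047] w 9.4
eye veh [-47.8  -2.4   0.6] rot [ 1.0097e+02  3.7000e-01 -6.0000e-02]
```

Emit:
apply_moves --rows '[{"tx":0,"ty":0,"tz":-0.7,"rx":0,"ry":0,"rz":0,"jaw":0},{"tx":0,"ty":0,"tz":-0.7,"rx":0,"ry":0,"rz":0,"jaw":0},{"tx":0,"ty":0,"tz":-0.3,"rx":0,"ry":0,"rz":0,"jaw":0}]'

```text
time_s: 13.05
tool_pos: [0.56, 0.1336, 0.2323]
orientation: [0.001, 0.996, 0.093, 0.002]
ft_force: [0.4, -0.8, -4.7]
grip_width: 0.0095
```

```bash
python3 look.py
```

```text
t 13.05 pos [560.  133.6 232.3] toolY deg -79.33 z [ 0.005 -0.002 -1.   ] F [ 0.4  -0.76 -4.7 ] M [ 0.014 -0.001 -0.021] w 9.5
eye veh [-48.7  -2.6  -1.1] rot [ 1.0092e+02  4.1000e-01 -8.0000e-02]
```

Emit:
apply_moves --rows '[{"tx":-0.1,"ty":0.5,"tz":-0.6,"rx":0,"ry":0,"rz":0,"jaw":0},{"tx":-0.1,"ty":0.5,"tz":-0.6,"rx":0,"ry":0,"rz":0,"jaw":0}]'

```text
time_s: 13.25
tool_pos: [0.5601, 0.1338, 0.2316]
orientation: [0.002, 0.996, 0.093, 0.003]
ft_force: [-1.4, -2.7, 0.9]
grip_width: 0.0094
```

```bash
python3 look.py s11
```

```text
t 13.25 pos [560.1 133.8 231.6] toolY deg -79.37 z [ 0.006 -0.003 -1.   ] F [-1.39 -2.73  0.9 ] M [-0.331  0.267  0.065] w 9.4
eye veh [-48.6  -2.9  -1.9] rot [100.87   0.49  -0.12]
```

View pics/s11c.png

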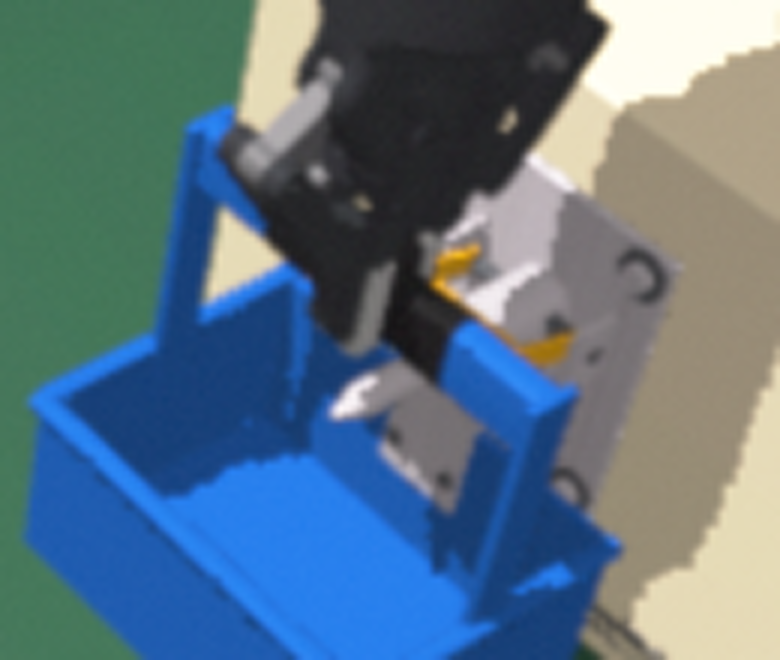

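The peg now carries the weight: Fz went from −5 N to about +1 N. The keeper is down. I'll open the jaws, wait, then go straight up.

Emit:
apply_moves --newtons 20 --rows '[{"tx":0,"ty":0,"tz":0,"rx":0,"ry":0,"rz":0,"jaw":14},{"tx":0,"ty":0,"tz":0,"rx":0,"ry":0,"rz":0,"jaw":25},{"tx":0,"ty":0,"tz":0,"rx":0,"ry":0,"rz":0,"jaw":50},{"tx":0,"ty":0,"tz":0,"rx":0,"ry":0,"rz":0,"jaw":50},{"tx":0,"ty":0,"tz":0,"rx":0,"ry":0,"rz":0,"jaw":50},{"tx":0,"ty":0,"tz":0,"rx":0,"ry":0,"rz":0,"jaw":50},{"tx":0,"ty":0,"tz":0,"rx":0,"ry":0,"rz":0,"jaw":50}]'

```text
time_s: 14.0
tool_pos: [0.5623, 0.1347, 0.2346]
orientation: [0.001, 0.996, 0.093, 0.006]
ft_force: [0.9, -0.2, 1.0]
grip_width: 0.0426
```

```bash
python3 look.py s12
```

```text
t 14.0 pos [562.3 134.7 234.6] toolY deg -79.36 z [ 0.013 -0.001 -1.   ] F [ 0.93 -0.16  1.01] M [-0.008  0.026 -0.017] w 42.6
eye veh [-48.1  -5.6   1.1] rot [100.89   0.44  -0.53]
```

View pics/s12c.png

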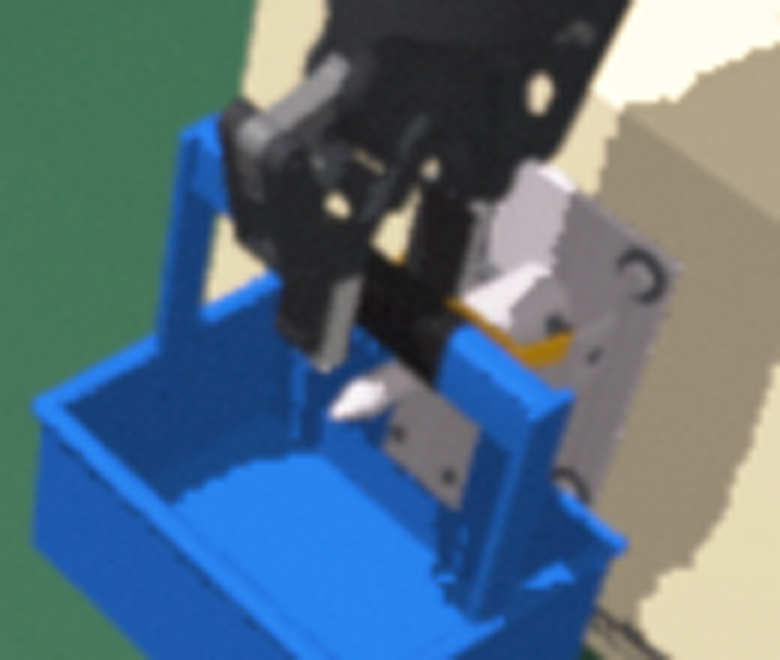

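Released: the caddy hangs and both fingers are clear of the bar. Now straight up.

Emit:
apply_moves --rows '[{"tx":0,"ty":0,"tz":5,"rx":0,"ry":0,"rz":0,"jaw":50},{"tx":0,"ty":0,"tz":10,"rx":0,"ry":0,"rz":0,"jaw":50},{"tx":0,"ty":0,"tz":15,"rx":0,"ry":0,"rz":0,"jaw":50},{"tx":0,"ty":0,"tz":20,"rx":0,"ry":0,"rz":0,"jaw":50},{"tx":0,"ty":0,"tz":20,"rx":0,"ry":0,"rz":0,"jaw":50},{"tx":0,"ty":0,"tz":15,"rx":0,"ry":0,"rz":0,"jaw":50}]'

```text
time_s: 14.65
tool_pos: [0.5604, 0.1345, 0.3233]
orientation: [0.001, 0.996, 0.093, 0.004]
ft_force: [0.5, 0.2, 0.3]
grip_width: 0.0426
```

```bash
python3 look.py
```

```text
t 14.65 pos [560.4 134.5 323.3] toolY deg -79.36 z [ 0.009 -0.002 -1.   ] F [0.45 0.2  0.29] M [ 0.033 -0.027  0.045] w 42.6
eye veh [-47.9  -3.4  89.8] rot [100.89   0.42  -0.31]
```

Emit:
apply_moves --rows '[{"tx":-5,"ty":-20,"tz":15,"rx":0,"ry":0,"rz":0,"jaw":50},{"tx":-10,"ty":-30,"tz":5,"rx":0,"ry":0,"rz":0,"jaw":50},{"tx":-15,"ty":-35,"tz":0,"rx":0,"ry":0,"rz":0,"jaw":50},{"tx":-15,"ty":-35,"tz":0,"rx":0,"ry":0,"rz":0,"jaw":50},{"tx":-15,"ty":-35,"tz":0,"rx":0,"ry":0,"rz":0,"jaw":50},{"tx":-15,"ty":-35,"tz":0,"rx":0,"ry":0,"rz":0,"jaw":50},{"tx":-10,"ty":-25,"tz":0,"rx":0,"ry":0,"rz":0,"jaw":50},{"tx":0,"ty":0,"tz":0,"rx":0,"ry":0,"rz":0,"jaw":50},{"tx":0,"ty":0,"tz":0,"rx":0,"ry":0,"rz":0,"jaw":50},{"tx":0,"ty":0,"tz":0,"rx":0,"ry":0,"rz":0,"jaw":50}]'

```text
time_s: 15.65
tool_pos: [0.4749, -0.0864, 0.3566]
orientation: [0.003, 0.995, 0.094, 0.013]
ft_force: [0.7, 0.5, -0.3]
grip_width: 0.0428
```

```bash
python3 look.py s13; python3 -c "
from h import *
grab('top','pics/t13.png');crop('pics/t13.png','pics/t13c.png',150,150,310,270,5)"
```

```text
t 15.65 pos [474.9 -86.4 356.6] toolY deg -79.21 z [ 0.027 -0.003 -1.   ] F [ 0.71  0.52 -0.28] M [0.05  0.027 0.011] w 42.8
eye veh [-248.7  122.   122.8] rot [101.04   0.73  -1.32]
```

View pics/s13.png

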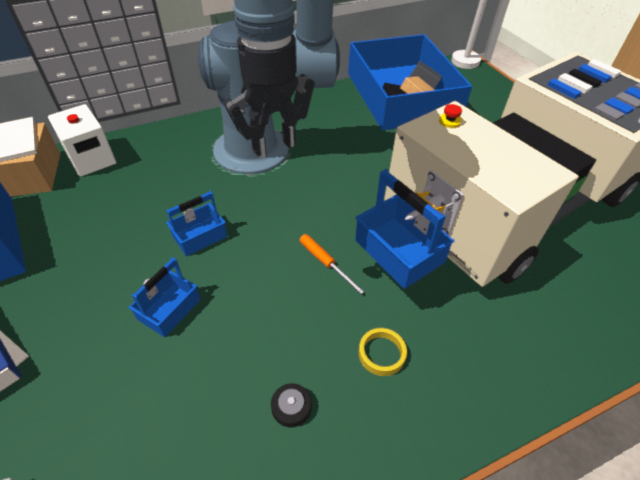

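View pics/t13c.png

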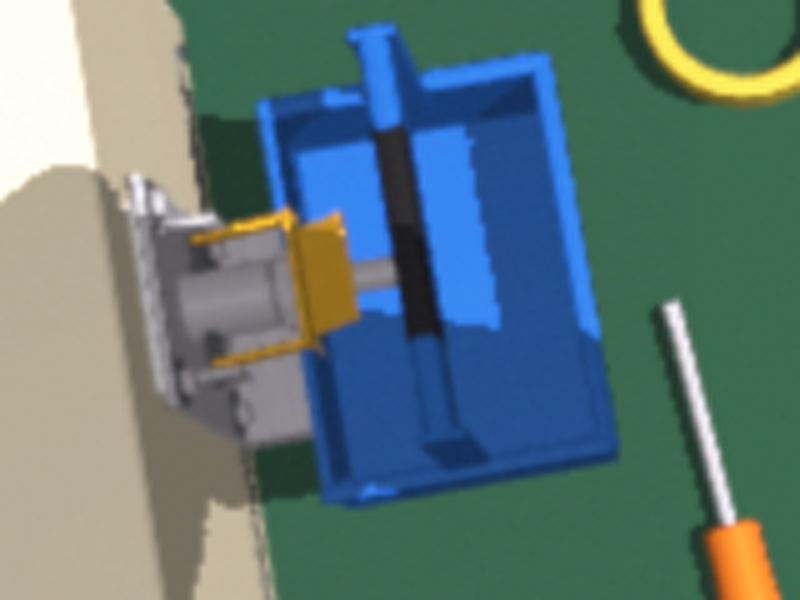

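View pics/s13c.png

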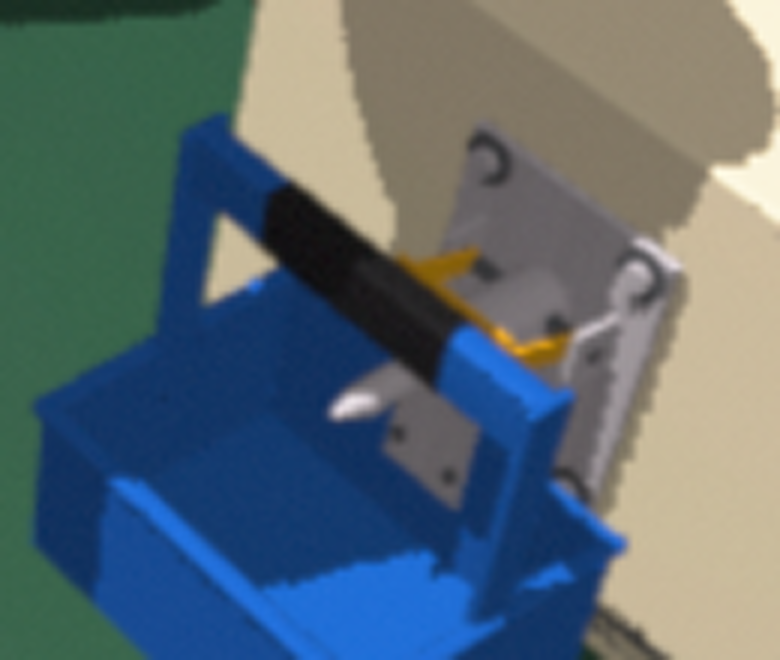

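The top crop shows the keeper nose at (320,280), back in its initial closed position, with the eye ring between the nose and the boss at (285,290). The caddy hangs level, and the other things are in place. I'll do a rest check, then hand in.

Emit:
apply_moves --rows '[{"tx":0,"ty":0,"tz":0,"rx":0,"ry":0,"rz":0,"jaw":50},{"tx":0,"ty":0,"tz":0,"rx":0,"ry":0,"rz":0,"jaw":50},{"tx":0,"ty":0,"tz":0,"rx":0,"ry":0,"rz":0,"jaw":50},{"tx":0,"ty":0,"tz":0,"rx":0,"ry":0,"rz":0,"jaw":50},{"tx":0,"ty":0,"tz":0,"rx":0,"ry":0,"rz":0,"jaw":50}]'

```text
time_s: 16.25
tool_pos: [0.4759, -0.0835, 0.3559]
orientation: [0.003, 0.995, 0.097, 0.013]
ft_force: [-0.7, 0.1, 0.2]
grip_width: 0.0431
```

```bash
python3 -c "
from h import *
a=cv2.imread('pics/s13.png')[:,:,::-1].astype(int);b=grab('scene','pics/s14.png').astype(int)
d=abs(a-b).max(2)[165:290,350:470];print('diff px in caddy region',(d>40).sum(),d.mean())
st();manip.close_job()"
```

```text
diff px in caddy region 31 2.059066666666667
t 16.3 pos [475.8 -83.6 355.8] toolY deg -78.88 z [ 0.026 -0.003 -1.   ] F [-0.36  0.55 -0.5 ] M [0.026 0.029 0.015] w 42.7
the job is handed in; nothing more can be done
```

The blue caddy is hanging on the peg with the yellow keeper down behind its eye, and the job was handed in at 16.3 s.

- **Fitting:** I gripped the largest of the three blue caddies by its bail and slid its eye along the peg. It stopped against the shoulder at the position I had predicted for home, with about 6 N of push.
- **Tug test:** I pulled outward for about half a second, with readings of 10 to 12.5 N, and the keeper held. The eye stopped about 3.5 mm out from home. All force readings at the peg and keeper stayed below 14 N, though forces were only read at the end of each move.
- **Release:** I lowered the caddy until the peg took its weight, opened the jaws and backed the arm well clear.
- **Last checks:** The keeper nose is back where it first stood, and the caddy hangs level. Two pictures about 0.6 s apart differ in only 31 pixels around the caddy, which fits it being at rest. The wheel, tape, screwdriver and small caddies look untouched.

**Disagreements:**
- The camera put the peg about 3 mm above nominal. Contact suggested it is lower, somewhere between 0 and 2 mm above.
- The gripper read 9.5 mm on the 12 mm bar, but the grip held.

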